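# Press a model block onto its facade in a sprung gluing jig and hold it

### The job

Lay the low white building block flat in the lane of the gluing jig between the four dowels, long side along the track, and let go of it. Then, by its black handle, slide the sled up behind the block and press block and perforated facade back against the sprung plunger until the facade sits squarely on both steel stops, without crushing the block. Finish while still holding the sled pressed home, as if waiting for the glue to grab, and leave everything else on the table where it is.

Things in the scene. Friction and masses are not known exactly. Their poses are not given: they have to be found in the camera images.
- jig: the gluing jig, fixed on the table: grey board 160 x 420 x 18 mm with an aluminium T-track along its middle. Origin: centre of the board's underside, at table height. Jig +y: the push direction, along the board from the sled to the plunger; x across the board, z up. The plunger's bracket stands at the +y end, up to 74 mm above the table
- lane (a point): point on the board's top in the middle of the lane (jig x = 0, y = 72, z = 18 mm), axes as the jig's. The lane lies between four steel dowels, diameter 10 mm, 24 mm high above the board, at jig x = +-33.5 mm, y = 37 and 112 mm: 57 mm clear between them across the jig
- stops: two fixed steel stop blocks on the jig, either side of the plunger (jig x = +-26..46 mm, 58 mm high above the board), front faces at jig y = 150 mm. Origin on the board's top at jig x = 0, y = 0, axes as the jig's
- plunger (a joint): travel (m) of the sprung plunger behind the facade, a steel pad of diameter 26 mm, 25 mm above the board, moving along jig y. About 0 at the start (nips the facade on the angles with 3 N), grows as the facade is pressed back, 0.5 N more per mm; at about 0.0095 the facade meets both stops, and the spring pushes with 8 N
- sled (a joint): position (m) of the sled in the T-track, growing in the push direction. The handle's axis is at jig x = 0, y = -0.156 + this value. Starts at 0 to 0.05; about 0.152 when block and facade are home; slides with about 1.5 N of friction and stays where left unless pushed
- sled_grip (a point): point on the axis of the sled's upright round black handle: diameter 24 mm, from 29 to 73 mm above the board, this point 52 mm above the board. Under it the sled's wooden body, 48 mm wide and 29.5 mm high, reaches 34 mm behind the axis; the slick white nylon push face, 45 mm high above the board, stands 56 mm ahead of the axis
- facade_center (a point): centre of the black perforated facade plate, loose, 100 mm wide (x) x 8 mm thick (y) x 70 mm high, upright on the board, nipped between the plunger's pad and two aluminium angles (55 mm high, at jig y = 128..132 mm, x = +-38..56 mm, in front of its outer edges). Its centre starts at jig y = 136 mm; 146 mm when on the stops
- block_center (a point): centre of the low white building block with dark windows, 50 mm wide (x) x 90 mm long (y) x 50 mm high, about 90 g, loose, lying on the table at the start. Either end may face the facade. Crushed if the sled presses it with over 60 N. In the lane it meets the facade when its centre is at jig y = 87 mm; home at 97 mm
- tower: taller white building block 50 x 50 x 110 mm, a bystander; origin at its foot
- glue: white glue bottle, diameter 54, 138 mm tall, a bystander; origin at its foot
- tape: roll of clear tape, diameter 90, 19 mm high, lying flat, a bystander
- knife: snap-off knife, 175 x 20 x 12 mm, lying flat, a bystander
- rule: aluminium rule 300 x 32 x 4 mm, lying flat, a bystander
- scale: white scale bar 300 x 26 x 12 mm, lying flat, a bystander
- pencil: pencil 165 mm long, 8 mm thick, lying on the jig board along its +x edge (jig x = 66 mm, y about -0.13 to 0.08 m), a bystander
- clamp: small black spring clamp, about 85 x 40 x 24 mm, lying flat, a bystander

How it is judged:
On the way, in this order (a step that is already met when the one before it is completed fails the run):
1. the block lies flat in the lane between the dowels, ahead of the sled, long side along the track, let go, with the facade not yet pushed back (x of block_center in the frame of jig between -0.01 and 0.01 m and y of block_center in the frame of jig between 0.01 and 0.092 m and z of block_center in the frame of jig below 0.047 m and angle between block_center's own z axis and vertical below 0.08 rad and angle between the y axis of block_center and the y axis of jig, either way round below 0.2 rad and value of joint plunger below 0.005 m and contact force between the fingers and block below 0.1 N), for 0.2 s.
2. the sled has pressed block and facade back onto the stops (value of joint plunger above 0.0085 m and contact force between facade and stops above 1 N and contact force between sled and block above 4 N), for 0.2 s.
At the end, for the whole second after the job is handed in: Fingers press the sled (over 2 N), sled the block and block the facade (over 4 N each); plunger in over 8.5 mm, facade on the stops (over 1 N); both upright, within 8 mm of the middle, square within 0.06 (block) and 0.04 rad (facade), not touched by the robot; all still (all of step 2 and contact force between block and facade above 4 N and contact force between the fingers and sled above 2 N and contact force between each of the arm, the fingers and block below 0.2 N and contact force between each of the arm, the fingers and facade below 0.2 N and x of block_center in the frame of jig between -0.008 and 0.008 m and z of block_center in the frame of jig below 0.047 m and angle between each of block_center, facade_center's own z axis and vertical below 0.06 rad and angle between the y axis of block_center and the y axis of jig, either way round below 0.06 rad and angle between the y axis of facade_center and the y axis of jig, either way round below 0.04 rad and x of facade_center in the frame of jig between -0.008 and 0.008 m and velocity of joint sled between -0.01 and 0.01 m/s and linear speed of block below 0.02 m/s); the arm keeps its last pose, push and grip.
It fails at once if the block is crushed: the sled presses it with more than 60 N (contact force between sled and block above 60 N).
It fails at once if a bystander is moved more than 30 mm or the tower or the glue bottle is knocked over (distance of any of tower, glue, tape, knife, rule, scale, pencil, clamp from where it was at the start of the episode above 0.03 m or angle between any of tower, glue's own z axis and vertical above 0.5 rad).
It also fails if it takes over 61 s, if anything falls off the work surface, if the arm or the gripper's body presses on something with over 40 N, if the wrist force passes 120 N, or if a joint passes its speed limit or range.

### The arm

A 6-joint arm with a two-finger parallel gripper is mounted at the origin on the work surface. World frame = base frame: x ahead of the robot, y to its left, z up, the work surface at z = 0. Lengths are in m, angles in rad, forces in N, time in s.
With the tool pointing down it reaches from about 0.375 to 0.9 m from the base axis. Payload 3.1 kg.
Tool frame: the origin (TCP) lies on the centre line of the jaws, within the pads' length; the fingertips stand 25 mm ahead of it and the grasp point (between the pads) lies 6 mm ahead of it (robot.nose_length is the y of the fingertips in the tool frame, in m); y points along the fingers, z is the direction in which the jaws open and shut, and the axes are right-handed (so a half turn about y gives the same grasp; the last joint's range is limited). The gripper opens to 87 mm and grips with 3 to 60 N. Pads are 19 mm wide; open, the fingers measure 117 mm over their backs; the gripper's body (75 mm by 190 mm) begins 51 mm behind the grasp point.
Start: joints at [-1.458, 0.527, 1.433, -0, 1.181, -0.178], TCP at [0.179, -0.599, 0.248] pointing down, gripper open.
Joint ranges: [-3.08, 3.08], [-0.75, 2.2], [0.22, 2.44], [-1.43, 4.57], [0, 2.65], [-2.85, 2.85]. Speed limits (rad/s): [2.79, 2.79, 3.14, 3.14, 3.14, 3.14].

### API

Orientations are given as a unit quaternion [x, y, z, w].
In Python, from rig import robot, eyes, ticket gives the robot as it stands.
- The arm moves only by the tool play_rows, never from a script. Its argument "series" is a list of rows, each a list of 7 numbers: the opening, from 0 (shut) to 1 (fully open), then the shift along the tool's x, y, z scaled (see below), then the turn, a rotation vector about the tool's x, y, z scaled (see below). In form: [[claw, dx, dy, dz, ax, ay, az], ...]. A call has 1 to 12 rows; each row shifts and turns the commanded pose from where the row before left it, along the tool's axes as they then stand; what a row does not reach is not made up. The controller multiplies each number of a shift by 100 mm and each number of a turn by 180 degrees. A row lasts 1/12 s, in which the tool goes at most 41.7 mm and 7.16 degrees, less where a joint would pass 70% of its speed; a pose out of reach is approached as far as the arm can. A call with a number of a shift or a turn outside -1 to 1 is refused whole. A call with a gripper value outside its range is refused whole. The fingers move at their own pace and stop on an object; "grip_force" is the grip in N (left out, the last holds). Time passes only in rows, so rows that do not move let the fingers close. It gives the time, the measured TCP pose, the force and the opening at its end, in the units of the state.
- robot.get_obs(): the state, without advancing time (a new reading comes with each control period).
- eyes.camera(name): name is "scene" or "side" or "wrist"; returns the picture (400x640x3 uint8, red, green, blue); there is no depth.
- eyes.camera_params(name): a dict with "K" (3x3 intrinsics, pixels), "rvec" (rotation vector, rad) and "tvec" (3), from world to camera coordinates, as OpenCV has them. Camera axes: x right, y down, z forward; pixel columns grow to the right and rows downward; lengths in m; the calibration is good to about 2 mm. A picture is of the moment at which its call begins: read the wrist's pose just before it. camera_params takes no time and is no camera call; for the wrist camera it gives the pose at the moment of the call.
- ticket.hand_in(): hands the job in, once; it reports no verdict.
The state is a dict: "time": time; "q": joint angles; "joint_velocities": joint speeds; "joint_torque": joint torques, N m; "position": TCP position; "tool_rot": TCP orientation; "ft_force": force on the tool from outside, world axes, zero at the start; "moment": the same for the moment, N m; "grip_width": finger opening in m.
Only numpy, scipy, OpenCV 4.12 (cv2) and the standard library are available. Lean on these libraries where they do the work, as an engineer would, in place of code of your own. Each camera call takes 0.05 s, during which the arm holds its last target.

## Working session

There is one attempt and no reset: what is moved stays moved. The work goes in short steps, Python scripts to look and compute and a tool call to move; the robot and the scene stay as the last step left them, time stands still between calls to the robot, and variables do not carry over. Pictures are saved under pics/ and viewed, and the job is handed in when it is done.

Besides the shell and the picture viewer there is one more tool, called after ">>>" in YAML: its name, and indented under it one key for each argument. play_rows: Moves the arm, as the interface text tells. Its arguments: {"type":"object","properties":{"series":{"type":"array","items":{"type":"array","items":{"type":"number"}}},"grip_force":{"type":"number"}},"required":["series"]}

```bash
ls; mkdir -p pics; python3 - <<'E'
from rig import robot, eyes, ticket
import cv2
for n in ["scene","side","wrist"]:
    p=eyes.camera_params(n); print(n,p)
    cv2.imwrite(f"pics/{n}0.png",eyes.camera(n)[:,:,::-1])
print(robot.get_obs(), robot.nose_length)
E
```

```text
pics
scene {'K': array([[404.03892237,   0.        , 312.28577906],
       [  0.        , 404.03892237, 194.72180263],
       [  0.        ,   0.        ,   1.        ]]), 'rvec': array([ 1.50539108,  2.10181624, -0.8297939 ]), 'tvec': array([ 0.21403031, -0.28699863,  1.56286549])}
side {'K': array([[465.28403167,   0.        , 314.1502074 ],
       [  0.        , 465.28403167, 207.24988879],
       [  0.        ,   0.        ,   1.        ]]), 'rvec': array([ 0.19105592, -2.82989635,  1.23355177]), 'tvec': array([0.53314903, 0.14859308, 1.52879121])}
wrist {'K': array([[359.90524148,   0.        , 317.76621645],
       [  0.        , 359.90524148, 192.58052143],
       [  0.        ,   0.        ,   1.        ]]), 'rvec': array([-2.34470141,  1.74635795,  0.23130454]), 'tvec': array([-0.62419896, -0.03129366,  0.39011422])}
{'time': 0.15, 'q': array([-1.45849184e+00,  5.28261707e-01,  1.43358575e+00, -2.62538528e-05,
        1.18137564e+00, -1.78512847e-01]), 'joint_velocities': array([ 2.81343849e-05, -1.70769118e-03, -4.80431762e-03, -9.31492659e-04,
       -7.54691588e-04, -4.01771347e-04]), 'joint_torque': array([ 7.83150463e-04, -4.40431166e+01, -1.76841670e+01,  6.33104704e-02,
        5.52943989e-02, -1.01868268e-04]), 'position': array([ 0.17916614, -0.59824349,  0.24679788]), 'tool_rot': array([-0.10245047,  0.70022019, -0.69906736,  0.10247147]), 'ft_force': array([-0.01333377, -0.10197954,  0.34576815]), 'moment': array([-0.03516805, -0.00437533, -0.03023075]), 'grip_width': 0.08709406175394489} 0.025
```

View pics/scene0.png

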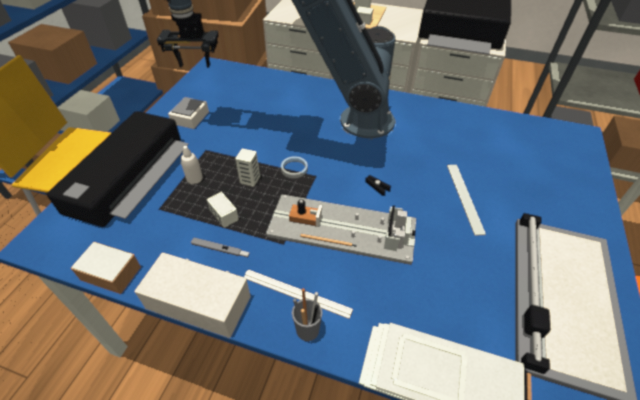

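View pics/side0.png

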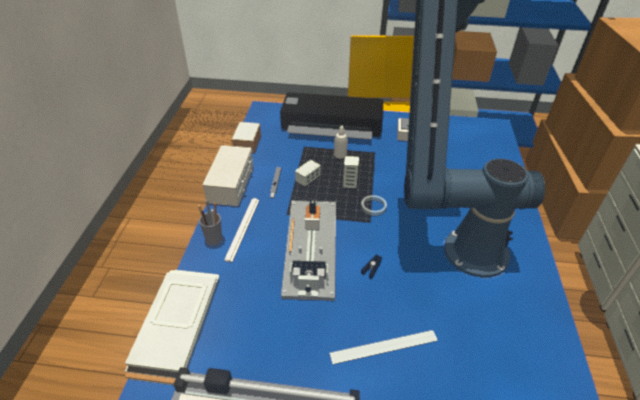

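View pics/wrist0.png

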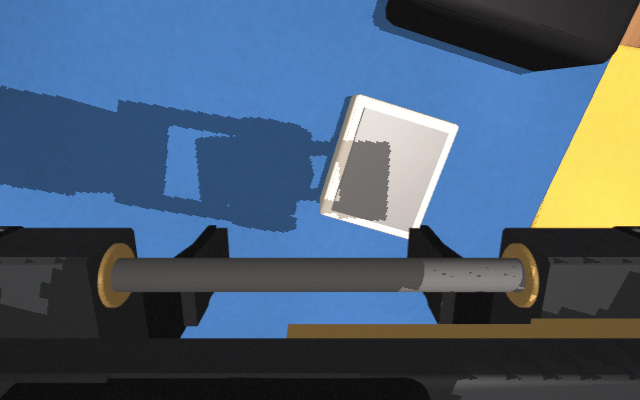

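The scene view shows the block at about (222,208), the tower at (248,167) and the jig from (275,215) to (415,235), with its handle at (301,205). Next I'll enlarge the crops to measure.

```bash
cat > h.py <<'E'
import numpy as np, cv2
from rig import robot, eyes, ticket
from scipy.spatial.transform import Rotation as R
def P(n):
    p=eyes.camera_params(n); return p["K"],cv2.Rodrigues(np.array(p["rvec"],float))[0],np.array(p["tvec"],float),p
def ray(n,uv,z,pp=None):
    K,Rm,t,_=pp or P(n); uv=np.atleast_2d(uv).astype(float)
    d=np.c_[uv,np.ones(len(uv))]@np.linalg.inv(K).T@Rm; c=-Rm.T@t
    return c+d*((z-c[2])/d[:,2])[:,None]
def proj(n,X,pp=None):
    K,Rm,t,_=pp or P(n); x=(np.atleast_2d(X)@Rm.T+t)@K.T; return x[:,:2]/x[:,2:]
def jig2w(J,X): # J=(x,y,yaw)
    X=np.atleast_2d(X).astype(float);c,s=np.cos(J[2]),np.sin(J[2])
    return np.c_[J[0]+c*X[:,0]-s*X[:,1],J[1]+s*X[:,0]+c*X[:,1],X[:,2]]
E
python3 - <<'E'
import cv2
a=cv2.imread("pics/scene0.png")[140:275,160:425]; cv2.imwrite("pics/sc_c.png",cv2.resize(a,None,fx=3,fy=3,interpolation=cv2.INTER_CUBIC))
a=cv2.imread("pics/side0.png")[120:305,270:400]; cv2.imwrite("pics/si_c.png",cv2.resize(a,None,fx=3.2,fy=3.2,interpolation=cv2.INTER_CUBIC))
E
```

```text
(no output)
```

View pics/sc_c.png

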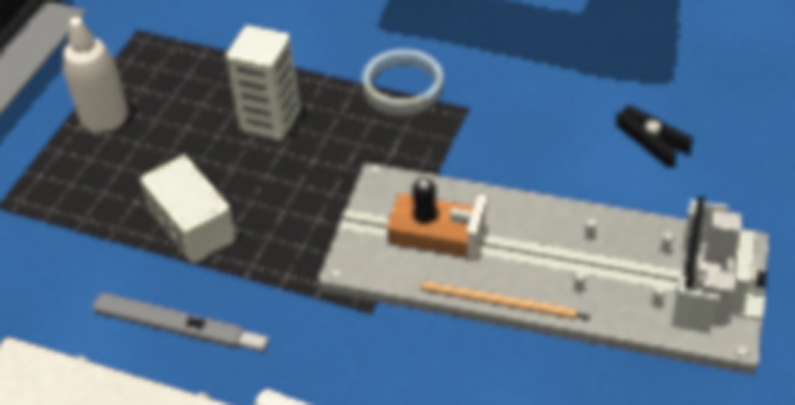

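View pics/si_c.png

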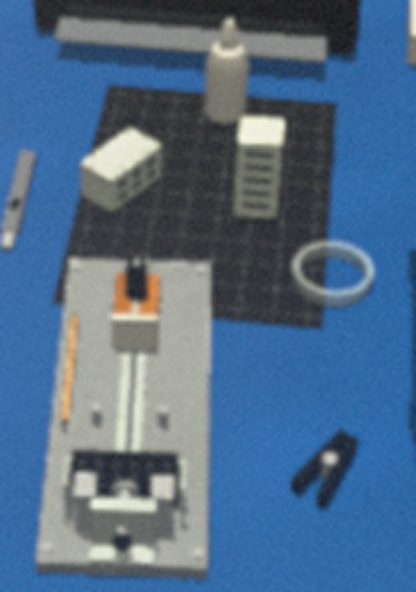

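Crop points: the block's top corners are about (140,180), (186,155), (232,207) and (183,233). The board's top corners are about (365,163), (768,232), (757,362) and (318,280).

```bash
python3 - <<'E'
from h import *
f=lambda a:np.array(a)/3+[160,140]
b=ray("scene",f([(140,180),(186,155),(232,207),(183,233)]),.05); print(b.round(3), b.mean(0).round(3)); print([np.linalg.norm(b[i]-b[i-1]).round(3) for i in range(4)])
j=ray("scene",f([(365,163),(768,232),(757,362),(318,280)]),.018); print(j.round(3), j.mean(0).round(3)); print([np.linalg.norm(j[i]-j[i-1]).round(3) for i in range(4)])
g=lambda a:np.array(a)/3.2+[270,120]
j=ray("side",g([(70,258),(211,262),(208,570),(37,565)]),.018); print(j.round(3), j.mean(0).round(3))
h=ray("scene",f([(424,180)]),.09);print("handle top",h, ray("side",g([(135,262)]),.09))
d=lambda a,z:ray("scene",f(a),z).round(3)
print("dowel tops",d([(590,220),(668,236),(579,278),(658,293)],.042))
print(d([(260,35)],.11), "glue",d([(75,20)],.138))
E
```

```text
[[ 0.606 -0.355  0.05 ]
 [ 0.56  -0.327  0.05 ]
 [ 0.609 -0.251  0.05 ]
 [ 0.654 -0.282  0.05 ]] [ 0.607 -0.304  0.05 ]
[np.float64(0.088), np.float64(0.053), np.float64(0.09), np.float64(0.054)]
[[ 0.485 -0.163  0.018]
 [ 0.443  0.253  0.018]
 [ 0.601  0.268  0.018]
 [ 0.643 -0.148  0.018]] [0.543 0.053 0.018]
[np.float64(0.159), np.float64(0.418), np.float64(0.158), np.float64(0.418)]
[[ 0.639 -0.148  0.018]
 [ 0.48  -0.163  0.018]
 [ 0.442  0.257  0.018]
 [ 0.599  0.273  0.018]] [0.54  0.055 0.018]
handle top [[ 0.54832533 -0.07178135  0.09      ]] [[ 0.55469882 -0.0725499   0.09      ]]
dowel tops [[0.505 0.084 0.042]
 [0.501 0.161 0.042]
 [0.578 0.093 0.042]
 [0.571 0.167 0.042]]
[[ 0.427 -0.299  0.11 ]] glue [[ 0.495 -0.472  0.138]]
```

```bash
cat >> h.py <<'E'
def rel(target_xyz,jaw_deg):
    o=robot.get_obs(); M=R.from_quat(o["tool_rot"]).as_matrix(); 
    z=M[:,2]; cur=np.degrees(np.arctan2(z[1],z[0]))
    d=(jaw_deg-cur+90)%180-90
    # world yaw d -> turn about tool y (down) is -d
    tgt=R.from_euler('z',d,degrees=True).as_matrix()@M
    dx=np.array(target_xyz)-o["position"]
    # true downward orientation target
    y=np.array([0,0,-1.]);zz=tgt[:,2]*[1,1,0];zz/=np.linalg.norm(zz);T=np.c_[np.cross(y,zz),y,zz]
    rv=R.from_matrix(M.T@T).as_rotvec()
    print("t",o["time"],"pos",o["position"].round(4),"jaw",cur.round(2),"yaw change",d.round(2),"tilt y",M[:,1].round(4))
    print("turn units",(rv/np.pi).round(4))
    print("shift units in present frame",(M.T@dx*10).round(4)," after turn",(T.T@dx*10).round(4), "q",o["q"].round(2),"ft",o["ft_force"].round(2),"w",round(o["grip_width"],4))
E
python3 - <<'E'
from h import *
print(R.from_quat(robot.get_obs()["tool_rot"]).as_matrix().round(3))
rel([0.607,-0.304,0.2],-33)
rel([0.56,-0.22,0.3],5.7)
E
```

```text
[[-0.958 -0.     0.287]
 [-0.287  0.002 -0.958]
 [-0.    -1.    -0.002]]
t 0.15 pos [ 0.1792 -0.5982  0.2468] jaw -73.34 yaw change 40.34 tilt y [-2.0e-04  1.6e-03 -1.0e+00]
turn units [ 0.0005 -0.2241 -0.0003]
shift units in present frame [-4.9423  0.4719 -1.5913]  after turn [-4.7979  0.468   1.9856] q [-1.46  0.53  1.43 -0.    1.18 -0.18] ft [-0.01 -0.1   0.35] w 0.0871
t 0.15 pos [ 0.1792 -0.5982  0.2468] jaw -73.34 yaw change 79.04 tilt y [-2.0e-04  1.6e-03 -1.0e+00]
turn units [ 4.000e-04 -4.391e-01 -4.000e-04]
shift units in present frame [-4.7331 -0.5267 -2.5324]  after turn [-3.3855 -0.532   4.1652] q [-1.46  0.53  1.43 -0.    1.18 -0.18] ft [-0.01 -0.1   0.35] w 0.0871
```

>>> play_rows:
  series:
    - [1,0,0,0,0,-0.0373,0]
    - [1,0,0,0,0,-0.0373,0]
    - [1,0,0,0,0,-0.0373,0]
    - [1,0,0,0,0,-0.0373,0]
    - [1,0,0,0,0,-0.0373,0]
    - [1,0,0,0,0,-0.0373,0]
    - [1,-0.3,0,0.125,0,0,0]
    - [1,-0.37,0,0.153,0,0,0]
    - [1,-0.37,0,0.153,0,0,0]
    - [1,-0.37,0,0.153,0,0,0]
    - [1,-0.37,0,0.153,0,0,0]
    - [1,-0.37,0,0.153,0,0,0]

```text
time: 1.15
position: [0.3722, -0.4656, 0.2473]
tool_rot: [-0.337, 0.622, -0.621, 0.337]
ft_force: [0.3, -0.8, -0.6]
grip_width: 0.0869
```

>>> play_rows:
  series:
    - [1,-0.37,0,0.153,0,0,0]
    - [1,-0.37,0,0.153,0,0,0]
    - [1,-0.37,0,0.153,0,0,0]
    - [1,-0.37,0,0.153,0,0,0]
    - [1,-0.3,0,0.125,0,0,0]
    - [1,0,0,0,0,0,0]
    - [1,0,0,0,0,0,0]

```text
time: 1.73
position: [0.531, -0.3565, 0.247]
tool_rot: [-0.339, 0.621, -0.621, 0.338]
ft_force: [0.2, 0.0, -0.4]
grip_width: 0.087
```

```bash
python3 - <<'E'
from h import *
import pickle
rel([0.607,-0.304,0.2],-33)
p=P("wrist"); im=eyes.camera("wrist")[:,:,::-1]; cv2.imwrite("pics/w1.png",im); pickle.dump(p,open("w1.pkl","wb"))
E
```

```text
t 1.7333 pos [ 0.531  -0.3565  0.247 ] jaw -32.83 yaw change -0.17 tilt y [-9.e-04  3.e-04 -1.e+00]
turn units [0.0003 0.0009 0.0001]
shift units in present frame [-0.8527  0.4696  0.3543]  after turn [-0.8536  0.4702  0.3514] q [-0.77  0.55  1.39 -0.    1.2  -0.19] ft [ 0.21  0.05 -0.43] w 0.087
```

View pics/w1.png

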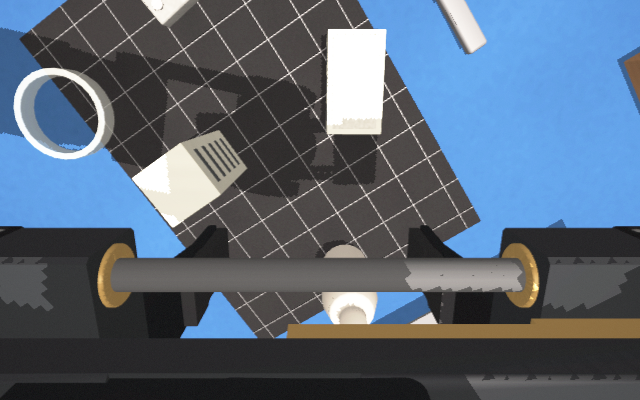

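The wrist view shows the block's top from (328,29) to (384,122). It sits square to the image columns. I'll fit its outline.

```bash
python3 - <<'E'
from h import *
import pickle
p=pickle.load(open("w1.pkl","rb")); im=cv2.imread("pics/w1.png")
m=(im.min(2)>235).astype(np.uint8); m[:, :310]=0; m[:,400:]=0; m[160:]=0
m=cv2.morphologyEx(m,cv2.MORPH_OPEN,np.ones((5,5)))
c=max(cv2.findContours(m,0,2)[0],key=cv2.contourArea); r=cv2.minAreaRect(c); b=cv2.boxPoints(r); print(r,b)
W=ray("wrist",b,.05,p); print(W.round(4),[np.linalg.norm(W[i]-W[i-1]).round(4) for i in range(4)],W.mean(0).round(4))
for i in range(4): d=W[i]-W[i-1]; print(np.degrees(np.arctan2(d[1],d[0])).round(2))
print("edge cols gray row130:",im[118:138,350].min(1))
rel([*W.mean(0)[:2],.2],-33)
E
```

```text
((355.8492736816406, 76.49760437011719), (57.19914627075195, 95.90855407714844), 0.9093804955482483) [[326.49222  123.99194 ]
 [328.01437   28.09546 ]
 [385.20633   29.003265]
 [383.68417  124.89975 ]]
[[ 0.5622 -0.3225  0.05  ]
 [ 0.6068 -0.2549  0.05  ]
 [ 0.6476 -0.2821  0.05  ]
 [ 0.6057 -0.3516  0.05  ]] [np.float64(0.0524), np.float64(0.081), np.float64(0.049), np.float64(0.0811)] [ 0.6056 -0.3027  0.05  ]
146.25
56.58
-33.71
-121.06
edge cols gray row130: [220 210 216 214 213 213 216 216 215 218 213 228 228 228 228 226 116  52
  46  45]
t 1.7833 pos [ 0.5299 -0.3575  0.247 ] jaw -32.95 yaw change -0.05 tilt y [-1.3e-03  2.0e-04 -1.0e+00]
turn units [0.0004 0.0003 0.0002]
shift units in present frame [-0.8711  0.4694  0.3377]  after turn [-0.8712  0.4703  0.3363] q [-0.77  0.55  1.39 -0.    1.2  -0.19] ft [0.07 0.07 0.63] w 0.0871
```

```bash
python3 - <<'E'
from h import *
im=cv2.imread("pics/w1.png")[15:150,300:410]; cv2.imwrite("pics/w1z.png",cv2.resize((im.astype(float)**2/255).astype(np.uint8),None,fx=4,fy=4,interpolation=0))
print(im[90:122,45].tolist())
E
```

```text
[[255, 255, 255], [255, 255, 255], [255, 255, 255], [255, 255, 255], [255, 255, 255], [255, 255, 255], [255, 255, 255], [255, 255, 255], [255, 255, 255], [255, 255, 255], [255, 255, 255], [255, 255, 255], [255, 255, 255], [245, 252, 253], [215, 230, 236], [211, 226, 232], [213, 229, 235], [215, 230, 235], [211, 227, 233], [213, 228, 234], [215, 229, 236], [218, 232, 237], [218, 232, 238], [216, 231, 236], [227, 241, 245], [228, 241, 245], [228, 242, 246], [228, 242, 245], [226, 241, 245], [114, 127, 133], [53, 53, 57], [45, 47, 49]]
```

View pics/w1z.png

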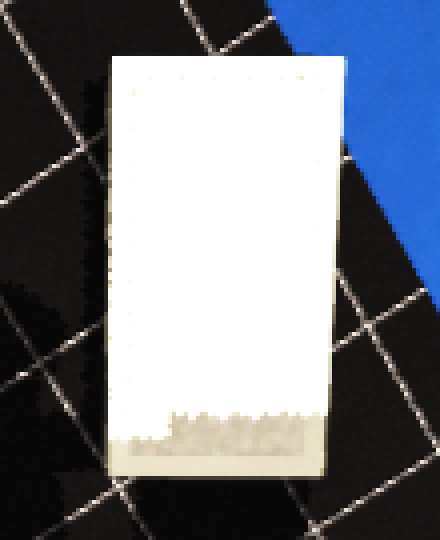

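```bash
python3 - <<'E'
from h import *
import pickle
p=pickle.load(open("w1.pkl","rb"))
for low in (129,134):
    W=ray("wrist",[(327,low),(328,29),(386,29),(381.5,low)],.05,p); print(W.round(4),[np.linalg.norm(W[i]-W[i-1]).round(4) for i in range(4)],W.mean(0).round(4))
    for i in range(4): d=W[i]-W[i-1]; print(np.degrees(np.arctan2(d[1],d[0])).round(2))
E
```

```text
[[ 0.5602 -0.3265  0.05  ]
 [ 0.6064 -0.2555  0.05  ]
 [ 0.6482 -0.2825  0.05  ]
 [ 0.6022 -0.3537  0.05  ]] [np.float64(0.0501), np.float64(0.0848), np.float64(0.0497), np.float64(0.0847)] [ 0.6042 -0.3045  0.05  ]
147.14
56.94
-32.87
-122.84
[[ 0.5577 -0.3304  0.05  ]
 [ 0.6064 -0.2555  0.05  ]
 [ 0.6482 -0.2825  0.05  ]
 [ 0.5999 -0.3576  0.05  ]] [np.float64(0.0502), np.float64(0.0893), np.float64(0.0497), np.float64(0.0893)] [ 0.603  -0.3065  0.05  ]
147.15
56.97
-32.87
-122.71
```

>>> play_rows:
  series:
    - [1,-0.276,0,0.112,0,0,0]
    - [1,-0.275,0,0.112,0,0,0]
    - [1,-0.275,0,0.111,0,0,0]
    - [1,0,0,0,0,0,0]
    - [1,0,0.35,0,0,0,0]
    - [1,0,0.35,0,0,0,0]
    - [1,0,0.35,0,0,0,0]
    - [1,0,0.35,0,0,0,0]
    - [1,0,0.1,0,0,0,0]
    - [1,0,0,0,0,0,0]
    - [1,0,0,0,0,0,0]

```text
time: 2.7
position: [0.6026, -0.3086, 0.098]
tool_rot: [0.337, -0.622, 0.622, -0.337]
ft_force: [-0.4, 0.2, 1.0]
grip_width: 0.0868
```

```bash
python3 - <<'E'
from h import *
rel([0.603,-0.3065,0.04],-33)
im=eyes.camera("wrist")[:,:,::-1]; cv2.imwrite("pics/w2.png",im)
E
```

```text
t 2.7 pos [ 0.6026 -0.3086  0.098 ] jaw -33.15 yaw change 0.15 tilt y [-0.e+00 -2.e-04 -1.e+00]
turn units [-0.     -0.0008  0.0001]
shift units in present frame [-0.0196  0.5803 -0.0078]  after turn [-0.0195  0.5803 -0.0077] q [-0.64  0.77  1.4  -0.    0.97 -0.06] ft [-0.37  0.15  1.02] w 0.0868
```

View pics/w2.png

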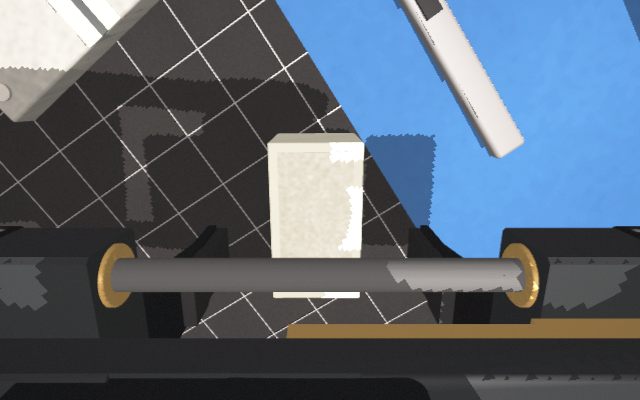

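The block sits between the fingers, at columns 268–364 with the finger midpoint near 319. I'll descend and grip.

>>> play_rows:
  series:
    - [1,-0.02,0.3,0,0,0,0]
    - [1,0,0.28,0,0,0,0]
    - [1,0,0,0,0,0,0]
    - [0,0,0,0,0,0,0]
    - [0,0,0,0,0,0,0]
    - [0,0,0,0,0,0,0]
    - [0,0,0,0,0,0,0]
    - [0,0,0,0,0,0,0]
    - [0,0,0,0,0,0,0]
    - [0,0,0,0,0,0,0]
    - [0,0,0,0,0,0,0]
    - [0,0,0,0,0,0,0]
  grip_force: 20

```text
time: 3.75
position: [0.6043, -0.3055, 0.0402]
tool_rot: [0.337, -0.621, 0.622, -0.337]
ft_force: [-1.1, 0.8, 5.4]
grip_width: 0.0498
```

>>> play_rows:
  series:
    - [0,0,-0.15,0,0,0,0]
    - [0,0,-0.3,0,0,0,0]
    - [0,0,-0.4,0,0,0,0]
    - [0,0,-0.4,0,0,0,0]
    - [0,0,-0.35,0,0,0,0]
    - [0,0,0,0,0,0,0]
    - [0,0,0,0,0,0,0]

```text
time: 4.33
position: [0.6055, -0.3063, 0.2033]
tool_rot: [0.336, -0.619, 0.624, -0.338]
ft_force: [-0.9, -0.1, -2.1]
grip_width: 0.05
```

```bash
python3 - <<'E'
from h import *
J=(0.5415,0.054,np.radians(5.7))
t=jig2w(J,[[0,.068,.2]])[0]; print(t)
rel(t,5.7)
for n in ("wrist","scene"): 
    im=eyes.camera(n)[:,:,::-1]
    if n=="scene": im=cv2.resize(im[140:275,160:425],None,fx=3,fy=3,interpolation=cv2.INTER_CUBIC)
    cv2.imwrite(f"pics/{n}3.png",im)
E
```

```text
[0.53474626 0.12166378 0.2       ]
t 4.3333 pos [ 0.6055 -0.3063  0.2033] jaw -33.05 yaw change 38.75 tilt y [ 0.0055 -0.004  -1.    ]
turn units [-0.002  -0.2153  0.0008]
shift units in present frame [-3.2014  0.0117 -2.9274]  after turn [-4.329   0.0327 -0.2792] q [-0.63  0.64  1.33  0.    1.16 -0.06] ft [-0.95 -0.07 -2.11] w 0.05
```

View pics/wrist3.png

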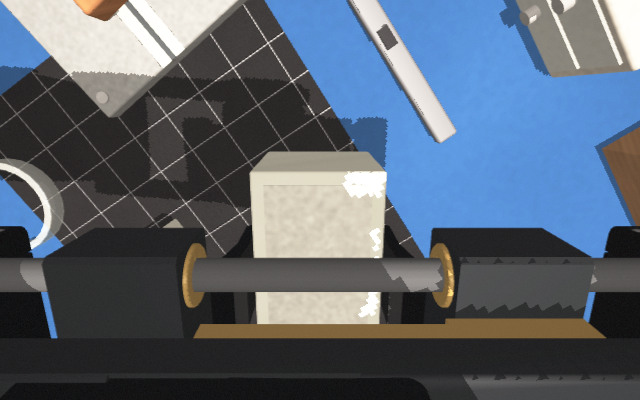

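View pics/scene3.png

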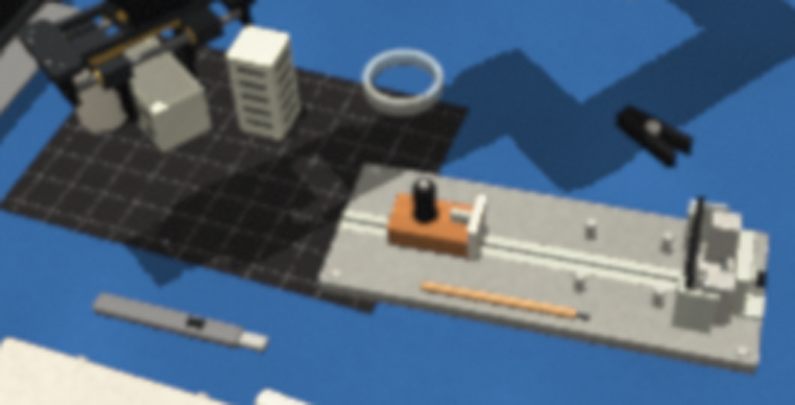

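The scene view shows the block held and lifted, with nothing else disturbed. I'll turn to the jig heading and stop short of the lane, so the wrist camera can see the dowels.

>>> play_rows:
  series:
    - [0,0,0,0,0,-0.036,0]
    - [0,0,0,0,0,-0.036,0]
    - [0,0,0,0,0,-0.036,0]
    - [0,0,0,0,0,-0.036,0]
    - [0,0,0,0,0,-0.036,0]
    - [0,0,0,0,0,-0.0355,0]
    - [0,-0.3,0,-0.02,0,0,0]
    - [0,-0.4,0,-0.03,0,0,0]
    - [0,-0.4,0,-0.03,0,0,0]
    - [0,-0.4,0,-0.03,0,0,0]
    - [0,-0.4,0,-0.03,0,0,0]
    - [0,-0.4,0,-0.03,0,0,0]

```text
time: 5.43
position: [0.562, -0.0762, 0.1971]
tool_rot: [0.525, -0.476, 0.473, -0.523]
ft_force: [1.2, 0.1, -1.0]
grip_width: 0.0499
```

>>> play_rows:
  series:
    - [0,-0.4,0,-0.03,0,0,0]
    - [0,-0.3,0,-0.02,0,0,0]
    - [0,-0.2,0,-0.02,0,0,0]
    - [0,0,0,0,0,0,0]
    - [0,0,0,0,0,0,0]
    - [0,0,0,0,0,0,0]

```text
time: 5.93
position: [0.5479, 0.0101, 0.1983]
tool_rot: [0.525, -0.475, 0.474, -0.524]
ft_force: [-0.5, -0.2, -1.6]
grip_width: 0.05
```

```bash
python3 - <<'E'
from h import *
import pickle
J=(0.5415,0.054,np.radians(5.7))
t=jig2w(J,[[0,.068,.2]])[0]
rel(t,5.7)
p=P("wrist"); im=eyes.camera("wrist")[:,:,::-1]; cv2.imwrite("pics/w4.png",im); pickle.dump(p,open("w4.pkl","wb"))
E
```

```text
t 5.9333 pos [0.5479 0.0101 0.1983] jaw 5.74 yaw change -0.04 tilt y [-2.2e-03 -1.0e-04 -1.0e+00]
turn units [ 0.0007  0.0002 -0.    ]
shift units in present frame [-1.1228 -0.0167 -0.0196]  after turn [-1.1228 -0.0169 -0.0205] q [-0.19  0.49  1.68 -0.    0.98 -0.29] ft [-0.46 -0.16 -1.63] w 0.05
```

View pics/w4.png

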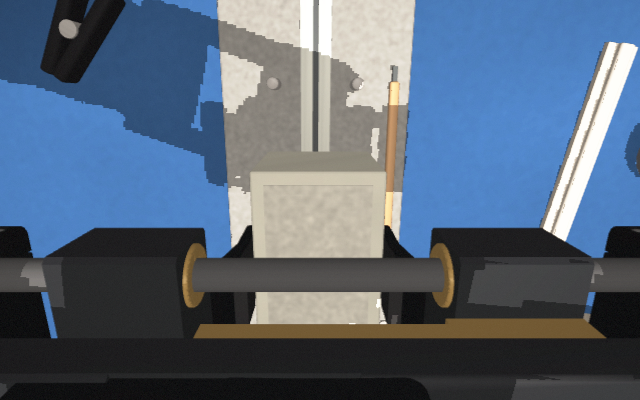

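The wrist view shows the first dowel pair at about (273,83) and (357,83). The board edges are at columns 218 and 415 near the top, and the track is at columns 301–331.

```bash
python3 - <<'E'
from h import *
import pickle
p=pickle.load(open("w4.pkl","rb"))
for z in (.042,.03): 
  d=ray("wrist",[(273,83),(357,83)],z,p); print(d.round(4),np.linalg.norm(d[1]-d[0]).round(4),d.mean(0).round(4))
e=ray("wrist",[(219,20),(414,20),(228,160),(403,160)],.018,p); print(e.round(4),(e[:2].mean(0)).round(4),e[2:].mean(0).round(4), np.linalg.norm(e[0]-e[1]),np.linalg.norm(e[2]-e[3]))
t=ray("wrist",[(301,2),(331.5,2),(301.5,140),(329.5,140)],.018,p);print(t.round(4),t[:2].mean(0),t[2:].mean(0))
for y in(.037,.112):print(jig2w((0.5415,0.054,np.radians(5.7)),[[0,y,0]]))
E
python3 - <<'E'
import cv2
im=cv2.imread("pics/w4.png")[0:180,200:430];cv2.imwrite("pics/w4z.png",cv2.resize(im,None,fx=3.3,fy=3.3,interpolation=0))
E
```

```text
[[0.5044 0.0864 0.042 ]
 [0.5697 0.0929 0.042 ]] 0.0656 [0.5371 0.0897 0.042 ]
[[0.5029 0.0867 0.03  ]
 [0.5709 0.0935 0.03  ]] 0.0683 [0.5369 0.0901 0.03  ]
[[0.4545 0.1314 0.018 ]
 [0.6117 0.147  0.018 ]
 [0.4659 0.0172 0.018 ]
 [0.6212 0.0329 0.018 ]] [0.5331 0.1392 0.018 ] [0.5435 0.0251 0.018 ] 0.1579689673587369 0.15617527267922662
[[0.5195 0.1511 0.018 ]
 [0.5438 0.1536 0.018 ]
 [0.5296 0.0415 0.018 ]
 [0.5541 0.044  0.018 ]] [0.53168328 0.15234775 0.018     ] [0.54187042 0.04275204 0.018     ]
[[0.53782517 0.09081706 0.        ]]
[[0.53037619 0.16544622 0.        ]]
```

View pics/w4z.png

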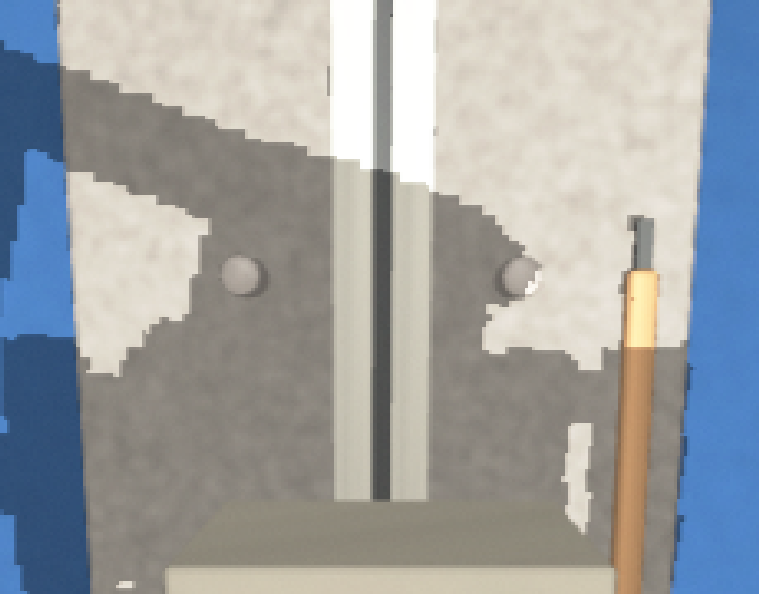

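>>> play_rows:
  series:
    - [0,-0.3,0,0,0,0.0019,0]
    - [0,-0.35,0,0,0,0,0]
    - [0,-0.3,0,0,0,0,0]
    - [0,-0.19,0,-0.03,0,0,0]
    - [0,0,0.2,0,0,0,0]
    - [0,0,0.3,0,0,0,0]
    - [0,0,0,0,0,0,0]
    - [0,0,0,0,0,0,0]
    - [0,0,0,0,0,0,0]

```text
time: 6.73
position: [0.5353, 0.1227, 0.15]
tool_rot: [-0.522, 0.476, -0.477, 0.523]
ft_force: [-0.1, -0.7, -0.1]
grip_width: 0.0499
```

```bash
python3 - <<'E'
from h import *
J=(0.5408,0.0532,np.radians(5.4))
t=jig2w(J,[[0,.070,.062]])[0]; print(t)
rel(t,5.4)
im=eyes.camera("scene")[:,:,::-1]
cv2.imwrite(f"pics/scene5.png",cv2.resize(im[120:275,260:425],None,fx=4,fy=4,interpolation=cv2.INTER_CUBIC))
im=eyes.camera("wrist")[:,:,::-1]; cv2.imwrite("pics/w5.png",im)
E
```

```text
[0.53421242 0.12288934 0.062     ]
t 6.7333 pos [0.5353 0.1227 0.15  ] jaw 5.29 yaw change 0.11 tilt y [ 6.e-04 -0.e+00 -1.e+00]
turn units [-0.0002 -0.0006  0.    ]
shift units in present frame [-0.0026  0.88   -0.0115]  after turn [-0.0025  0.88   -0.0109] q [ 0.02  0.56  1.71 -0.    0.86 -0.07] ft [-0.13 -0.68 -0.06] w 0.0499
```

View pics/scene5.png

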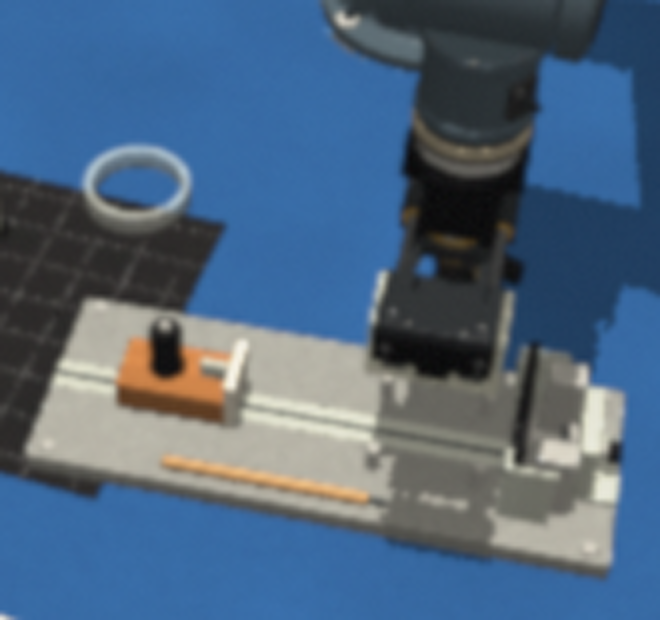

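View pics/w5.png

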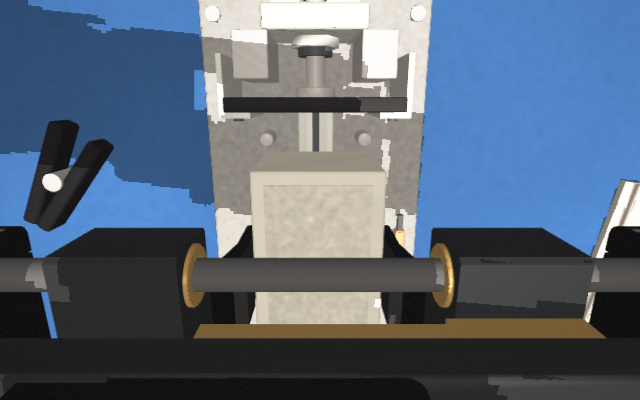

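The far dowels are at (267,139) and (365,139) in the wrist view. I'll check the centre line from them before lowering.

```bash
python3 - <<'E'
from h import *
d=ray("wrist",[(267,139),(365,139)],.042); print(d.round(4),np.linalg.norm(d[1]-d[0]),d.mean(0).round(4))
J=(0.5408,0.0532,np.radians(5.4));print(jig2w(J,[[0,.112,.042]]))
f=ray("wrist",[(223,97),(407,98)],.088);print(f.round(4),np.linalg.norm(f[1]-f[0]),f.mean(0))
rel(jig2w(J,[[0,.070,.062]])[0],5.4)
E
```

```text
[[0.4975 0.1617 0.042 ]
 [0.564  0.1678 0.042 ]] 0.0667672902505215 [0.5307 0.1648 0.042 ]
[[0.53025987 0.16470294 0.042     ]]
[[0.4785 0.1878 0.088 ]
 [0.5772 0.1964 0.088 ]] 0.09900507957372452 [0.52785185 0.19212156 0.088     ]
t 6.8333 pos [0.5358 0.123  0.1509] jaw 5.32 yaw change 0.08 tilt y [ 0.0028  0.     -1.    ]
turn units [-0.0009 -0.0005  0.0001]
shift units in present frame [-3.000e-04  8.886e-01 -1.810e-02]  after turn [-1.000e-04  8.887e-01 -1.560e-02] q [ 0.02  0.56  1.71 -0.    0.86 -0.07] ft [-0.32 -0.02 -0.45] w 0.0497
```

>>> play_rows:
  series:
    - [0,0,0.2,-0.012,0,0,0]
    - [0,0,0.3,0,0,0,0]
    - [0,0,0.2,0,0,0,0]
    - [0,0,0.1,0,0,0,0]
    - [0,0,0.05,0,0,0,0]
    - [0,0,0,0,0,0,0]
    - [0,0,0,0,0,0,0]

```text
time: 7.42
position: [0.5342, 0.1236, 0.0655]
tool_rot: [-0.522, 0.475, -0.476, 0.523]
ft_force: [0.5, -0.2, -1.2]
grip_width: 0.0499
```

```bash
python3 - <<'E'
from h import *
J=(0.5408,0.0532,np.radians(5.4))
rel(jig2w(J,[[0,.070,.0585]])[0],5.4)
E
```

```text
t 7.4167 pos [0.5342 0.1236 0.0655] jaw 5.38 yaw change 0.02 tilt y [ 2.e-03  1.e-04 -1.e+00]
turn units [-0.0006 -0.0001  0.    ]
shift units in present frame [ 0.0068  0.0703 -0.0006]  after turn [ 0.0069  0.0703 -0.0005] q [ 0.02  0.7   1.76  0.    0.67 -0.07] ft [ 0.51 -0.15 -1.16] w 0.0499
```

Now I'll set it down and release to a partial opening of about 63 mm, so the fingers stay clear of the pencil.

>>> play_rows:
  series:
    - [0,0,0.04,0,0,0,0]
    - [0,0,0.03,0,0,0,0]
    - [0,0,0.01,0,0,0,0]
    - [0,0,0,0,0,0,0]
    - [0,0,0,0,0,0,0]
    - [0.72,0,0,0,0,0,0]
    - [0.72,0,0,0,0,0,0]
    - [0.72,0,0,0,0,0,0]
    - [0.72,0,0,0,0,0,0]
    - [0.72,0,0,0,0,0,0]

```text
time: 8.25
position: [0.5331, 0.1237, 0.0564]
tool_rot: [0.523, -0.476, 0.476, -0.523]
ft_force: [-0.8, 1.7, -0.4]
grip_width: 0.0622
```

>>> play_rows:
  series:
    - [0.72,0,-0.15,0,0,0,0]
    - [0.72,0,-0.3,0,0,0,0]
    - [0.72,0,-0.4,0,0,0,0]
    - [0.72,0,-0.4,0,0,0,0]
    - [0.72,0.4,-0.1,0,0,0,0]
    - [0.72,0.4,0,0,0,0,0]
    - [0.72,0.4,0,0,0,0,0]
    - [0.72,0.4,0,0,0,0,0]
    - [0.72,0.3,0,0,0,0,0]
    - [0.72,0,0,0,0,0,0]
    - [0.72,0,0,0,0,0,0]

```text
time: 9.17
position: [0.5511, -0.0672, 0.1913]
tool_rot: [-0.522, 0.477, -0.477, 0.522]
ft_force: [-0.8, 0.9, 0.2]
grip_width: 0.0629
```

```bash
python3 - <<'E'
from h import *
import pickle
J=(0.5408,0.0532,np.radians(5.4))
rel(jig2w(J,[[0,-.126,.07]])[0],5.4)
p=P("wrist"); im=eyes.camera("wrist")[:,:,::-1]; cv2.imwrite("pics/w6.png",im); pickle.dump(p,open("w6.pkl","wb"))
im=eyes.camera("scene")[:,:,::-1]
cv2.imwrite(f"pics/scene6.png",cv2.resize(im[140:275,260:425],None,fx=4,fy=4,interpolation=cv2.INTER_CUBIC))
E
```

```text
t 9.1667 pos [ 0.5511 -0.0672  0.1913] jaw 5.18 yaw change 0.22 tilt y [-2.e-04  4.e-04 -1.e+00]
turn units [ 0.0001 -0.0012 -0.0001]
shift units in present frame [0.0521 1.2133 0.0114]  after turn [0.0517 1.2133 0.011 ] q [-0.32  0.51  1.67  0.    0.97 -0.41] ft [-0.77  0.91  0.23] w 0.0629
```

View pics/scene6.png

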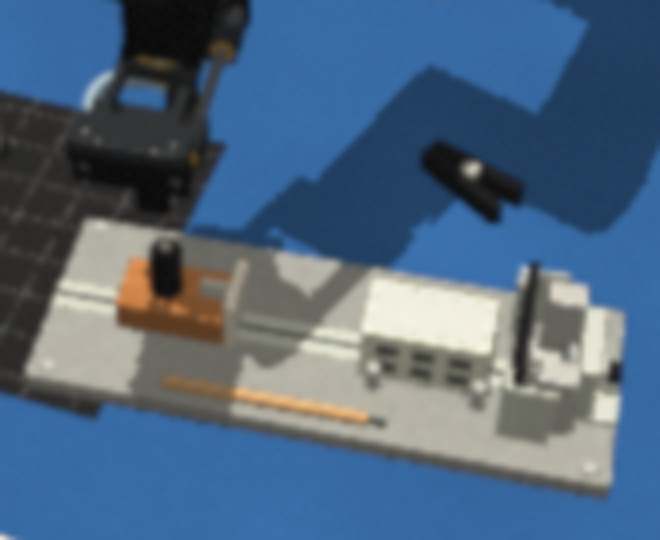

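View pics/w6.png

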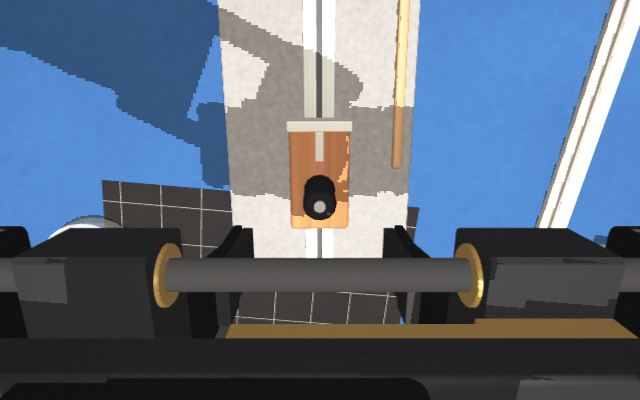

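The block lies flat between the dowels, with the facade untouched. In the wrist view the handle top is at about (320,207), and the push face's top edge spans columns 287–352 at rows 121–131.

```bash
python3 - <<'E'
from h import *
import pickle
p=pickle.load(open("w6.pkl","rb"))
J=(0.5408,0.0532,np.radians(5.4))
def inv(W): c,s=np.cos(J[2]),np.sin(J[2]); d=W[:,:2]-J[:2]; return np.c_[c*d[:,0]+s*d[:,1],-s*d[:,0]+c*d[:,1]].round(4)
h=ray("wrist",[(320,207),(320,193)],.091,p); print("handle",h.round(4),inv(h))
f=ray("wrist",[(287,121),(352,121),(287,131),(352,131)],.063,p); print("face jig",inv(f))
b=ray("wrist",[(290,228),(349,228)],.0475,p); print("body rear jig",inv(b))
print(inv(np.array([[.5511,-.0672]])))
E
python3 - <<'E'
import cv2
im=cv2.imread("pics/w6.png")[110:240,270:370];cv2.imwrite("pics/w6z.png",cv2.resize(im,None,fx=4.5,fy=4.5,interpolation=0))
E
```

```text
handle [[ 0.5526 -0.0708  0.091 ]
 [ 0.5517 -0.0608  0.091 ]] [[ 1.000e-04 -1.245e-01]
 [ 1.000e-04 -1.145e-01]]
face jig [[-0.0236 -0.0678]
 [ 0.0236 -0.068 ]
 [-0.0237 -0.075 ]
 [ 0.0238 -0.0752]]
body rear jig [[-0.0247 -0.1562]
 [ 0.0243 -0.1564]]
[[-0.0011 -0.1208]]
```

View pics/w6z.png

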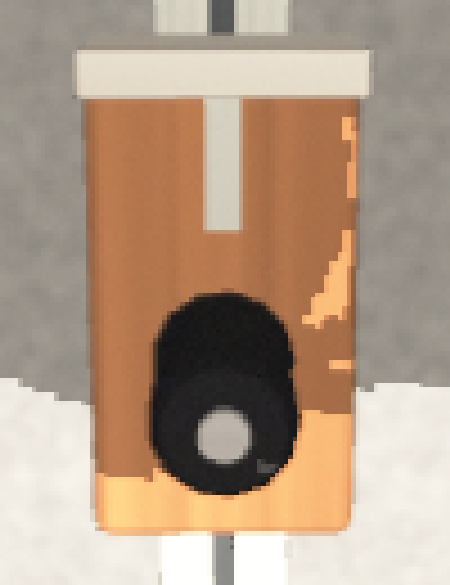

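>>> play_rows:
  series:
    - [0.72,0.03,0.2,0.011,0,-0.001,0]
    - [0.72,0,0.35,0,0,0,0]
    - [0.72,0,0.35,0,0,0,0]
    - [0.72,0,0.15,0,0,0,0]
    - [0.72,0,0.09,0,0,0,0]
    - [0.72,0,0,0,0,0,0]
    - [0.72,0,0,0,0,0,0]

```text
time: 9.85
position: [0.5527, -0.0674, 0.0777]
tool_rot: [-0.524, 0.475, -0.475, 0.524]
ft_force: [-0.4, -0.4, 0.3]
grip_width: 0.0624
```

```bash
python3 - <<'E'
from h import *
J=(0.5408,0.0532,np.radians(5.4))
rel(jig2w(J,[[0,-.1237,.077]])[0],5.4)
im=eyes.camera("scene")[:,:,::-1]
cv2.imwrite(f"pics/scene7.png",cv2.resize(im[140:275,260:425],None,fx=4,fy=4,interpolation=cv2.INTER_CUBIC))
E
```

```text
t 9.85 pos [ 0.5527 -0.0674  0.0777] jaw 5.67 yaw change -0.27 tilt y [-1.e-04  1.e-04 -1.e+00]
turn units [ 0.      0.0015 -0.    ]
shift units in present frame [ 0.0257  0.0072 -0.0047]  after turn [ 0.0257  0.0072 -0.0046] q [-0.32  0.69  1.73  0.    0.72 -0.42] ft [-0.44 -0.43  0.34] w 0.0624
```

View pics/scene7.png

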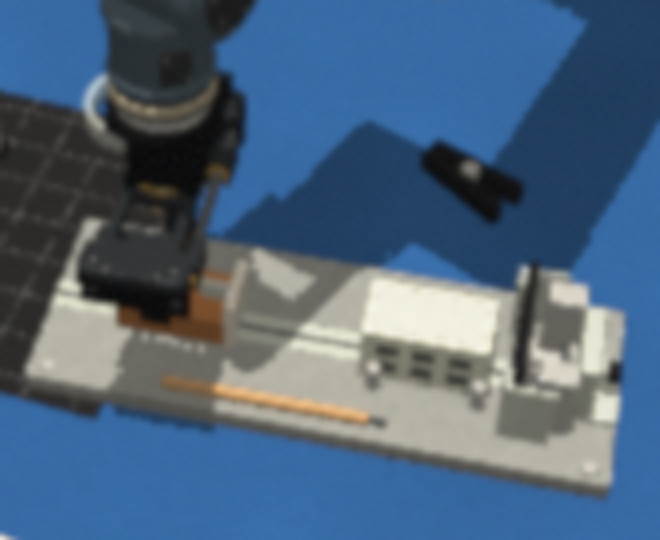

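>>> play_rows:
  series:
    - [0.72,0.02,0,0,0,0,0]
    - [0,0,0,0,0,0,0]
    - [0,0,0,0,0,0,0]
    - [0,0,0,0,0,0,0]
    - [0,0,0,0,0,0,0]
    - [0,0,0,0,0,0,0]
    - [0,0,0,0,0,0,0]
    - [0,0,0,0,0,0,0]
    - [0,0,0,0,0,0,0]
    - [0,0,0,0,0,0,0]
    - [0,0,0,0,0,0,0]
  grip_force: 40

```text
time: 10.82
position: [0.5525, -0.0704, 0.0775]
tool_rot: [0.524, -0.475, 0.475, -0.524]
ft_force: [-0.8, -0.7, 1.6]
grip_width: 0.0235
```

>>> play_rows:
  series:
    - [0,-0.05,0,0,0,0,0]
    - [0,-0.1,0,0,0,0,0]
    - [0,-0.1,0,0,0,0,0]
    - [0,-0.1,0,0,0,0,0]
    - [0,-0.1,0,0,0,0,0]
    - [0,-0.1,0,0,0,0,0]
    - [0,-0.1,0,0,0,0,0]
    - [0,-0.1,0,0,0,0,0]
    - [0,-0.05,0,0,0,0,0]
    - [0,0,0,0,0,0,0]
    - [0,0,0,0,0,0,0]

```text
time: 11.73
position: [0.5448, 0.0104, 0.0775]
tool_rot: [-0.524, 0.475, -0.475, 0.524]
ft_force: [0.1, 0.9, 0.9]
grip_width: 0.023
```

```bash
python3 - <<'E'
from h import *
J=(0.5408,0.0532,np.radians(5.4))
rel(jig2w(J,[[0,-.004,.077]])[0],5.4)
im=eyes.camera("scene")[:,:,::-1]
cv2.imwrite(f"pics/scene8.png",cv2.resize(im[140:275,260:425],None,fx=4,fy=4,interpolation=cv2.INTER_CUBIC))
im=eyes.camera("wrist")[:,:,::-1]; cv2.imwrite("pics/w8.png",im)
E
```

```text
t 11.7333 pos [0.5448 0.0104 0.0775] jaw 5.6 yaw change -0.2 tilt y [-1.e-04  1.e-03 -1.e+00]
turn units [-0.      0.0011 -0.0003]
shift units in present frame [-0.3904  0.0058  0.0014]  after turn [-0.3904  0.0054  0.    ] q [-0.19  0.68  1.76  0.    0.7  -0.29] ft [0.14 0.91 0.88] w 0.023
```

View pics/scene8.png

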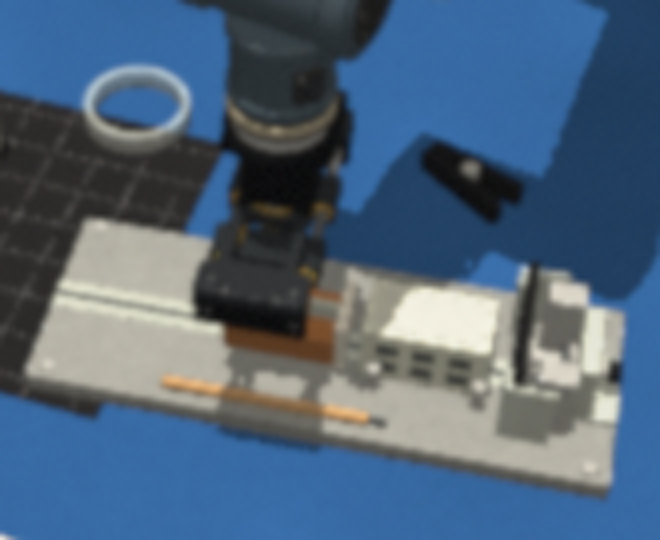

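View pics/w8.png

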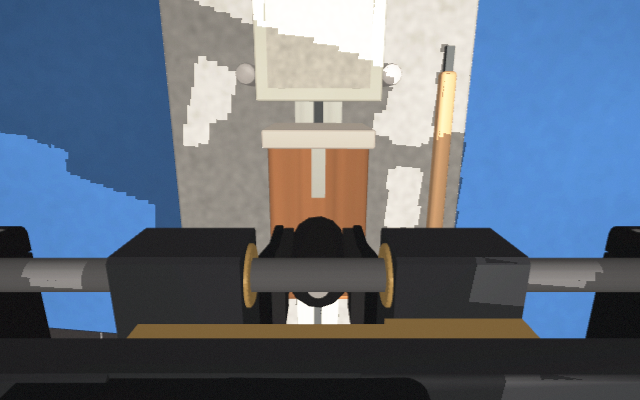

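The sled follows the hand, and the block is square just ahead of it. There are about 39 mm to go, so I'll keep pushing gently and watch the force.

>>> play_rows:
  series:
    - [0,-0.04,0,0,0,0,0]
    - [0,-0.04,0,0,0,0,0]
    - [0,-0.04,0,0,0,0,0]
    - [0,-0.04,0,0,0,0,0]
    - [0,-0.04,0,0,0,0,0]
    - [0,-0.04,0,0,0,0,0]
    - [0,-0.03,0,0,0,0,0]
    - [0,0,0,0,0,0,0]
    - [0,0,0,0,0,0,0]

```text
time: 12.58
position: [0.5423, 0.037, 0.0775]
tool_rot: [-0.523, 0.475, -0.475, 0.524]
ft_force: [-0.3, 1.2, -0.7]
grip_width: 0.0231
```

>>> play_rows:
  series:
    - [0,-0.02,0,0,0,0,0]
    - [0,-0.02,0,0,0,0,0]
    - [0,-0.02,0,0,0,0,0]
    - [0,-0.02,0,0,0,0,0]
    - [0,0,0,0,0,0,0]
    - [0,0,0,0,0,0,0]

```text
time: 13.08
position: [0.5418, 0.043, 0.0776]
tool_rot: [0.524, -0.474, 0.475, -0.524]
ft_force: [0.4, -5.3, -0.7]
grip_width: 0.0232
```

>>> play_rows:
  series:
    - [0,-0.02,0,0,0,0,0]
    - [0,-0.01,0,0,0,0,0]
    - [0,0,0,0,0,0,0]
    - [0,0,0,0,0,0,0]
    - [0,0,0,0,0,0,0]

```text
time: 13.5
position: [0.5416, 0.0454, 0.0776]
tool_rot: [0.524, -0.474, 0.476, -0.523]
ft_force: [0.4, -7.8, -1.6]
grip_width: 0.0229
```

>>> play_rows:
  series:
    - [0,-0.015,0,0,0,0,0]
    - [0,-0.015,0,0,0,0,0]
    - [0,0,0,0,0,0,0]
    - [0,0,0,0,0,0,0]
    - [0,0,0,0,0,0,0]

```text
time: 13.92
position: [0.5413, 0.0481, 0.0776]
tool_rot: [0.525, -0.474, 0.476, -0.523]
ft_force: [-0.2, -9.3, -1.1]
grip_width: 0.0233
```

>>> play_rows:
  series:
    - [0,-0.01,0,0,0,0,0]
    - [0,-0.01,0,0,0,0,0]
    - [0,0,0,0,0,0,0]
    - [0,0,0,0,0,0,0]
    - [0,0,0,0,0,0,0]

```text
time: 14.33
position: [0.5413, 0.0484, 0.0776]
tool_rot: [0.526, -0.473, 0.476, -0.523]
ft_force: [-0.4, -14.9, -2.2]
grip_width: 0.0233
```

>>> play_rows:
  series:
    - [0,-0.01,0,0,0,0,0]
    - [0,-0.01,0,0,0,0,0]
    - [0,0,0,0,0,0,0]
    - [0,0,0,0,0,0,0]
    - [0,0,0,0,0,0,0]

```text
time: 14.75
position: [0.5413, 0.0486, 0.0776]
tool_rot: [0.527, -0.472, 0.476, -0.523]
ft_force: [-0.6, -22.2, -1.8]
grip_width: 0.0234
```

The force climbs from 9 to 22 N while the position stalls at y = 0.0485 m, so the facade is on its stops. I'll hold here and check.

>>> play_rows:
  series:
    - [0,0,0,0,0,0,0]
    - [0,0,0,0,0,0,0]
    - [0,0,0,0,0,0,0]
    - [0,0,0,0,0,0,0]
    - [0,0,0,0,0,0,0]
    - [0,0,0,0,0,0,0]
    - [0,0,0,0,0,0,0]
    - [0,0,0,0,0,0,0]

```text
time: 15.42
position: [0.5413, 0.0486, 0.0776]
tool_rot: [0.526, -0.472, 0.476, -0.523]
ft_force: [-0.6, -21.5, -2.4]
grip_width: 0.0232
```

```bash
python3 - <<'E'
from h import *
J=(0.5408,0.0532,np.radians(5.4))
rel(jig2w(J,[[0,-.004,.077]])[0],5.4)
im=eyes.camera("scene")[:,:,::-1]
a=cv2.resize(im[140:275,260:425],None,fx=4,fy=4,interpolation=cv2.INTER_CUBIC)
cv2.imwrite(f"pics/scene9.png",a)
im=eyes.camera("side")[:,:,::-1]; cv2.imwrite("pics/side9.png",cv2.resize(im[170:310,270:380],None,fx=4,fy=4,interpolation=cv2.INTER_CUBIC))
im=eyes.camera("wrist")[:,:,::-1]; cv2.imwrite("pics/w9.png",im)
def inv(W): c,s=np.cos(J[2]),np.sin(J[2]); d=W[:,:2]-J[:2]; return np.c_[c*d[:,0]+s*d[:,1],-s*d[:,0]+c*d[:,1]].round(4)
o=robot.get_obs();print(inv(o["position"][None]),o["ft_force"].round(1))
E
```

```text
t 15.4167 pos [0.5413 0.0486 0.0776] jaw 5.77 yaw change -0.37 tilt y [ 6.e-04 -8.e-03 -1.e+00]
turn units [0.0001 0.0021 0.0026]
shift units in present frame [-0.0064  0.0058 -0.0006]  after turn [-0.0063  0.0058 -0.0007] q [-0.11  0.68  1.77 -0.01  0.69 -0.2 ] ft [ -0.57 -21.52  -2.37] w 0.0232
[[ 0.0001 -0.0046]] [ -0.6 -21.7  -2.2]
```

View pics/scene9.png

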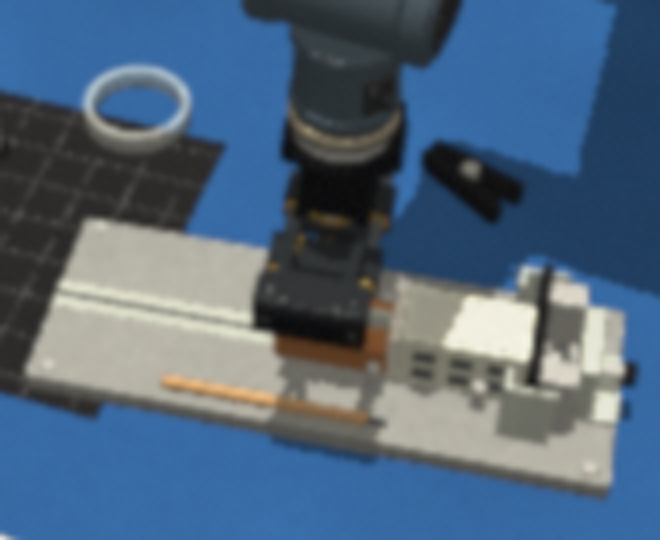

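View pics/side9.png

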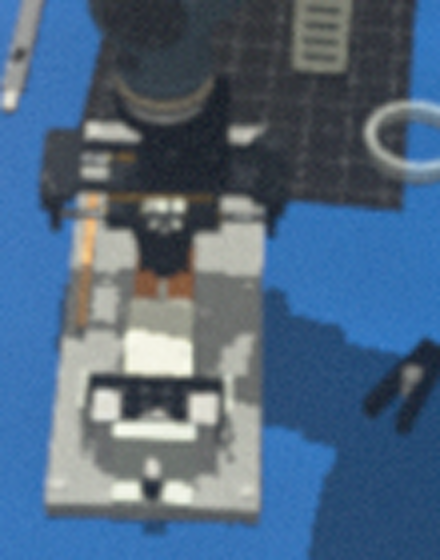

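View pics/w9.png

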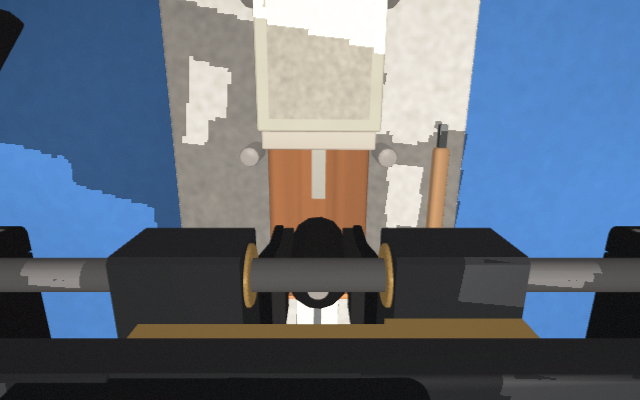

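The facade has moved back onto the stops and the plunger rod sticks out behind its bracket. Block and sled are square and in line, the hand is clear of both, and the push holds steady at 21.5 N. I'll hand it in.

```bash
python3 -c "
from rig import robot,ticket
print(ticket.hand_in()); o=robot.get_obs(); print(o['time'],o['ft_force'],o['position'])"
```

```text
the job is handed in; nothing more can be done
None
the job is handed in; nothing more can be done
```

I laid the white block flat in the lane and let go of it. I then gripped the sled by its handle and pressed block and facade back onto the stops. The job was handed in at about 15.5 s with the sled still held; the hand-in gives no verdict.

What the last checks showed:
- **Push:** it held steady at about 21.5 N. The force had climbed from 9 to 22 N while the hand moved only 0.5 mm, which fits the facade sitting on its stops. It is well under the 60 N crush limit.
- **Handle position:** it measured jig y = -4.6 mm against the expected -4 mm, within the roughly 2 mm calibration accuracy.
- **Pictures:** block and facade look square and upright, the plunger rod sticks out behind its bracket, and the hand is clear of both. The bystanders in view look unmoved.
- **Not measured directly:** plunger travel, the contact forces at block and stops, and the block and facade angles were judged only from the push force and the pictures.

The jig's angle came out between 5.2° and 5.8° depending on the features used. I worked with 5.4°, which was close enough for the block to go in between the dowels.

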